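# Count along the rack and push the tin into the third gap

## Task

Run a fingertip along the front posts of the wooden rack to count its gaps: begin by touching the end post with the red sleeve, then touch the second post and then the third, and the third gap is the one just beyond that third post (filled gaps count too). Then push the small tin across the worktop into the third gap until it stands upright against the rack's back panel, and take the hand away. Only push the tin, never lift or tip it, and leave the salt shaker, egg timer, lemon and garlic where they are.

Things in the scene. Friction and masses are not known exactly. Their poses are not given: they have to be found in the camera images.
- rack: Low wooden rack fixed on the worktop, 358 mm wide, no floor. Five front posts, 7 mm partitions 40 mm high and a 50 mm high back panel form four gaps open to the front, 72 mm clear, centres at y = +129, +43, -43, -129 mm. Origin on the worktop under the middle post; +x points into the gaps, away from the robot, +y left. Back panel's inner face at x = +48 mm, post fronts at x = -7 mm.
- red_sleeve: Thin red plastic sleeve round the upper half (30 to 63 mm up) of one end post of the rack, either the far left or the far right one; it only marks that post, touching it is touching the post. Origin on the worktop at the post's axis.
- tin: Small white food tin with red and blue bands, diameter 57 mm, height 72 mm, 0.13 to 0.25 kg, standing loose on the worktop between the robot and the rack. Origin at the centre of its underside, z up. It slides when pushed low down. Against the back panel its axis is 19.5 mm behind the posts' axes.
- salt_shaker: Glass and grey salt shaker, 44 mm wide, 90 mm high, loose in one of the two end gaps of the rack; leave it alone. Origin at the centre of its underside.
- egg_timer: Black and white egg timer, 64 mm wide, 57 mm high, loose on the worktop to the right of the work; leave it alone. Origin at the centre of its underside.
- lemon: Yellow lemon, 72 x 57 x 58 mm, loose on the worktop to the left of the work; leave it alone.
- garlic: Pale garlic bulb, 53 mm wide and high, loose in the other end gap; leave it alone. Origin at the centre of its underside.
- post_far_left: The far left front post of the rack as seen from the robot: round wooden dowel, diameter 14 mm, 62 mm high, fixed, at y = +172 mm in the rack's frame. Origin on its axis at the worktop.
- post_left: The second from the left front post of the rack as seen from the robot: round wooden dowel, diameter 14 mm, 62 mm high, fixed, at y = +86 mm in the rack's frame. Origin on its axis at the worktop.
- post_middle: The middle front post of the rack as seen from the robot: round wooden dowel, diameter 14 mm, 62 mm high, fixed, at y = +0 mm in the rack's frame. Origin on its axis at the worktop.
- post_right: The second from the right front post of the rack as seen from the robot: round wooden dowel, diameter 14 mm, 62 mm high, fixed, at y = -86 mm in the rack's frame. Origin on its axis at the worktop.
- post_far_right: The far right front post of the rack as seen from the robot: round wooden dowel, diameter 14 mm, 62 mm high, fixed, at y = -172 mm in the rack's frame. Origin on its axis at the worktop.
Things that resemble listed ones, but are neither listed nor needed, are in the scene too. Leave any pink, purple or turquoise look-alike of the tin alone.

How it is judged:
By the outcome, as a careful person would: the job done as asked, in the order asked, and still so for the second after the job is handed in, with the robot touching nothing.
It also fails if it takes over 64 s, if anything falls off the work surface, if the arm or the gripper's body presses on something with over 40 N, if the wrist force passes 120 N, or if a joint passes its speed limit or range.

## Robot

A 6-joint arm with a two-finger parallel gripper is mounted at the origin on a cart in front of the work surface, level with it; the furniture and walls round the work are solid. World frame = base frame: x ahead of the robot, y to its left, z up, the work surface at z = 0. Lengths are in m, angles in rad, forces in N, time in s.
With the tool pointing down it reaches from about 0.35 to 0.975 m from the base axis. Payload 4.9 kg.
Tool frame: the origin (TCP) lies at the very end of the fingers, on their centre line; the grasp point (between the pads) lies 19 mm behind it (ctrl.grip_point_offset is the distance from the TCP to the grasp point, in m); z points along the fingers, y is the line along which they close (so a half turn about z gives the same grasp; the last joint's range is limited). The gripper opens to 85 mm and grips with 20 to 120 N. Pads are 22 mm wide; open, the fingers measure 114 mm over their backs; the gripper's body (76 mm by 85 mm) begins 54 mm behind the grasp point. The pads swing forward as they close: fully open they stand 13 mm farther back than shut.
Start: joints at [1.136, 0.053, 1.613, -0, 1.476, -0.119], TCP at [0.194, 0.594, 0.197] pointing down, gripper open.
Joint ranges: [-3.01, 3.01], [-1.01, 2.22], [0.06, 2.58], [-1.02, 4.17], [0.09, 2.62], [-3.14, 3.14]. Speed limits (rad/s): [2.57, 2.57, 3.14, 3.14, 3.14, 3.14].

## Interface

Orientations are given as a rotation vector (axis times angle).
In Python, from station import ctrl gives the robot as it stands.
- The arm moves only by the tool send_rows, never from a script. Its argument "rows" is a list of rows, each a list of 3 entries, a list of its own where there are three numbers: the finger opening in cm, from 0 to 8.54, then the shift along the tool's x, y, z in cm, then the turn about the tool's z in degrees. A call has 1 to 10 rows; each row shifts and turns the commanded pose from where the row before left it, along the tool's axes as they then stand; what a row does not reach is not made up. A row lasts 1/8 s, in which the tool goes at most 62.5 mm and 10.7 degrees, less where a joint would pass 70% of its speed; a pose out of reach is approached as far as the arm can. A call with a gripper value outside its range is refused whole. The fingers move at their own pace and stop on an object; "newtons" is the grip in N (left out, the last holds). Time passes only in rows, so rows that do not move let the fingers close. It gives the time, the measured TCP pose, the force, the opening and the grip force at its end, in the units of the state.
- ctrl.get_obs(): the state, without advancing time (a new reading comes with each control period).
- ctrl.get_image(name): name is "scene" or "top" or "wrist"; returns a dict with "frame" (480x640x3 uint8, red, green, blue), "range_z" (480x640 float32, m along the optical axis (not along the pixel's ray), 0 where there is no reading), "fx", "fy", "cx", "cy" (pixels), "k1" (the pictures are not rectified: a ray, as slopes to the right and down, at radius r is drawn at 1 + k1 r^2 times it, then the intrinsics apply), "cam_to_world" (4x4, takes a point from camera to world coordinates). Camera axes: x right, y down, z forward; pixel columns grow to the right and rows downward; lengths in m; the calibration is good to about 2 mm. A picture is of the moment at which its call begins.
- ctrl.finish_job(): hands the job in; it is judged then, once.
The state is a dict: "t": time; "q": joint angles; "dq": joint speeds; "effort": joint torques, N m; "tool_pos": TCP position; "tool_rot": TCP orientation; "contact_force": force on the tool from outside, world axes, zero at the start; "wrist_torque": the same for the moment, N m; "opening": finger opening in m; "grip_force": force on a finger pad.
Only numpy, scipy, OpenCV 4.12 (cv2) and the standard library are available. Lean on these libraries where they do the work, as an engineer would, in place of code of your own. Each camera call takes 0.05 s, during which the arm holds its last target. There are 200 camera calls.

## Working session

There is one attempt and no reset: what is moved stays moved. The work goes in short steps, Python scripts to look and compute and a tool call to move; the robot and the scene stay as the last step left them, time stands still between calls to the robot, and variables do not carry over. Pictures are saved under pics/ and viewed, at most 10 in all, crops included, and the job is handed in when it is done.

Besides the shell and the picture viewer there is one more tool, called after "Request:" as name(argument=value, ...) on one line, values as JSON. send_rows: Moves the arm, as the interface text tells. Its arguments: {"type":"object","properties":{"rows":{"type":"array","items":{"type":"array"}},"newtons":{"type":"number"}},"required":["rows"]}

```bash
mkdir -p pics; ls
cat > h.py <<'E'
import numpy as np, cv2
from station import ctrl
def pts(im):
    h,w=im["range_z"].shape
    u,v=np.meshgrid(np.arange(w),np.arange(h))
    K=np.array([[im["fx"],0,im["cx"]],[0,im["fy"],im["cy"]],[0,0,1.]])
    p=cv2.undistortPoints(np.stack([u,v],-1).reshape(-1,1,2).astype(float),K,np.array([im["k1"],0,0,0.])).reshape(h,w,2)
    z=im["range_z"][...,None]
    P=np.concatenate([p*z,z],-1)
    T=im["cam_to_world"]
    return P@T[:3,:3].T+T[:3,3]
def get(n,save=None):
    im=ctrl.get_image(n)
    if save: cv2.imwrite("pics/%s.png"%save,im["frame"][:,:,::-1])
    return im,pts(im)
E
python3 - <<'E'
from h import *
for n in("scene","top"):
    im,P=get(n,n+"1"); np.savez("/tmp/"+n,f=im["frame"],P=P); print(n,im["cam_to_world"].round(3).tolist(),im["fx"],im["k1"])
o=ctrl.get_obs();print(o)
E
```

```text
pics
scene [[0.732, -0.513, 0.449, 0.149], [-0.682, -0.557, 0.475, -0.414], [0.007, -0.653, -0.757, 0.684], [0.0, 0.0, 0.0, 1.0]] 512.7146965652354 0.04524660399355474
top [[0.004, -0.991, 0.132, 0.35], [-1.0, -0.003, 0.01, -0.005], [-0.009, -0.132, -0.991, 1.293], [0.0, 0.0, 0.0, 1.0]] 584.6943563277017 -0.17530622929801465
{'t': 0.1, 'q': array([ 1.13598816e+00,  5.33050088e-02,  1.61418274e+00,  4.01515281e-06,
        1.47600826e+00, -1.19025465e-01]), 'dq': array([ 6.20770877e-04, -1.15040200e-03, -2.07753687e-03,  8.18449611e-05,
        1.93457110e-03, -2.22006265e-03]), 'effort': array([ 3.13040482e-04, -3.94905603e+01, -3.71361780e+01, -1.29383898e-04,
        3.93668481e-03,  8.91059301e-06]), 'tool_pos': array([0.19384173, 0.59350561, 0.19596168]), 'tool_rot': array([-4.93889863e-01, -3.10199541e+00,  2.87368443e-03]), 'contact_force': array([ 0.38267718, -0.02481478, -0.48851311]), 'wrist_torque': array([ 0.01243234, -0.00169586, -0.04908219]), 'grip_force': 0.0, 'opening': 0.08530953529719845}
```

View pics/scene1.png

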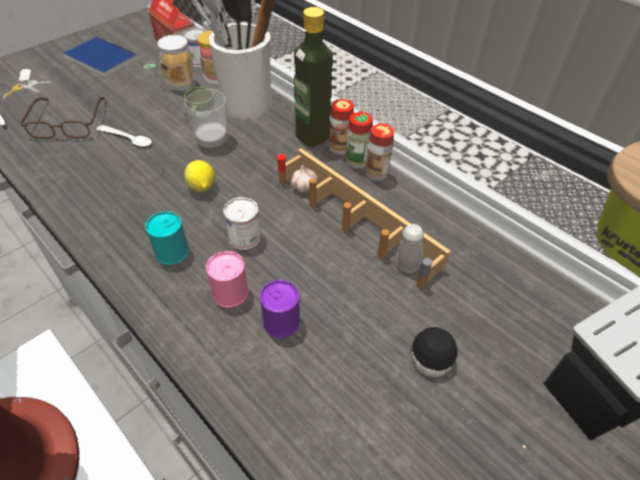

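View pics/top1.png

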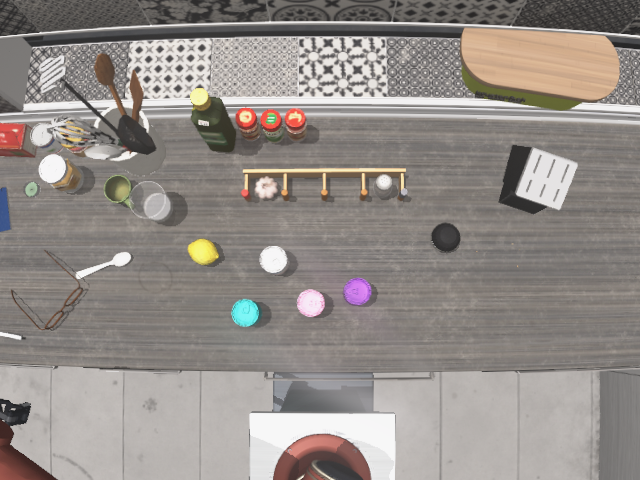

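The red sleeve is on the far-left post (top view 246,192; the far-right post has a grey sleeve). The white tin is at (273,260), with pink at (311,303), purple at (357,292) and turquoise at (245,313). The garlic is in gap 1 and the shaker in gap 4, so gap 3 is between the middle post (324,192) and the right post (364,192).

Run:
```python
from h import *
d=np.load("/tmp/top.npz");f=d["f"];P=d["P"]
hsv=cv2.cvtColor(f,cv2.COLOR_RGB2HSV)
def top(u,v,r,z0,z1,name):
    Q=P[v-r:v+r,u-r:u+r].reshape(-1,3);Q=Q[(Q[:,2]>z0)&(Q[:,2]<z1)]
    if len(Q): print(name,len(Q),"min",Q.min(0).round(4),"max",Q.max(0).round(4),"mid",((Q.min(0)+Q.max(0))/2).round(4),"mean",Q.mean(0).round(4))
for n,u,v in(("fl",246,193),("l",285,193),("m",324,193),("r",364,193),("fr",404,193)): top(u,v,6,.052,.07,n)
for n,u,v,z in(("tin",273,260,.066),("pink",311,303,.066),("purple",357,292,.066),("turq",245,313,.066),("timer",446,237,.03),("lemon",203,252,.03),("garlic",265,187,.044),("shaker",384,186,.07)): top(u,v,20,z,.1,n)
for u in(265,305,344,384): top(u,170,3,.042,.06,"panel")
d=np.load("/tmp/scene.npz");P=d["P"];
for n,u,v in(("tin",242,225),("fl",282,160),("l",314,185),("m",348,210),("r",385,235)): top(u,v,30 if n=="tin" else 9,.064 if n=="tin" else .054,.08,"s_"+n)
```

```text
fl 49 min [0.617  0.1607 0.0527] max [0.6316 0.1766 0.0675] mid [0.6243 0.1687 0.0601] mean [0.6239 0.1677 0.062 ]
l 30 min [0.6188 0.0785 0.0555] max [0.6317 0.0876 0.0658] mid [0.6252 0.0831 0.0607] mean [0.624  0.083  0.0616]
m 37 min [ 0.6186 -0.0074  0.0533] max [0.6313 0.0034 0.0665] mid [ 0.625  -0.002   0.0599] mean [ 0.6253 -0.0019  0.0617]
r 38 min [ 0.6199 -0.0942  0.0521] max [ 0.6326 -0.0824  0.0672] mid [ 0.6262 -0.0883  0.0596] mean [ 0.6255 -0.0881  0.0614]
fr 49 min [ 0.6201 -0.1823  0.0525] max [ 0.6346 -0.1672  0.068 ] mid [ 0.6274 -0.1748  0.0602] mean [ 0.6269 -0.1747  0.0621]
tin 489 min [0.4511 0.0781 0.066 ] max [0.5068 0.1308 0.0777] mid [0.479  0.1044 0.0718] mean [0.479  0.1038 0.0699]
pink 528 min [ 0.3598 -0.0017  0.0661] max [0.4162 0.0526 0.0772] mid [0.388  0.0254 0.0716] mean [0.388  0.0253 0.0699]
purple 525 min [ 0.3849 -0.1     0.066 ] max [ 0.4397 -0.0454  0.0783] mid [ 0.4123 -0.0727  0.0722] mean [ 0.4122 -0.0726  0.0698]
turq 526 min [0.338  0.1334 0.0661] max [0.3944 0.1888 0.0786] mid [0.3662 0.1611 0.0724] mean [0.366  0.1619 0.0702]
timer 6
[... 895 characters left out ...]
422] max [ 0.6826 -0.1274  0.0533] mid [ 0.6787 -0.1333  0.0478] mean [ 0.6785 -0.1332  0.0492]
s_tin 802 min [0.3914 0.031  0.0641] max [0.5072 0.1332 0.0741] mid [0.4493 0.0821 0.0691] mean [0.4728 0.099  0.0691]
s_fl 62 min [0.6152 0.1595 0.0542] max [0.6301 0.1773 0.0646] mid [0.6226 0.1684 0.0594] mean [0.622  0.1665 0.0604]
s_l 53 min [0.6142 0.075  0.0542] max [0.6299 0.0884 0.0634] mid [0.6221 0.0817 0.0588] mean [0.6225 0.081  0.0599]
s_m 57 min [ 0.617  -0.0101  0.0544] max [0.6307 0.0031 0.0638] mid [ 0.6239 -0.0035  0.0591] mean [ 0.623  -0.0048  0.0601]
s_r 64 min [ 0.6181 -0.0966  0.0541] max [ 0.6319 -0.0823  0.0642] mid [ 0.625  -0.0895  0.0592] mean [ 0.6235 -0.0904  0.06  ]
```

Request:
send_rows(rows=[[0,[0,0,0],-6],[0,[0,0,0],-6],[0,[0,0,0],-6.1],[0,[-2,-2.2,0],0],[0,[-2.5,-2.8,0],0],[0,[-2.5,-2.8,0],0],[0,[-2.5,-2.8,0],0],[0,[-2.5,-2.8,0],0],[0,[-2.5,-2.8,0],0],[0,[-2.5,-2.8,0],0]], newtons=20)

```text
t: 1.35
tool_pos: [0.3646, 0.4029, 0.1966]
tool_rot: [0.0, -3.141, 0.001]
contact_force: [0.2, 0.8, 0.3]
opening: -0.0001
grip_force: 0.0
```

Request:
send_rows(rows=[[0,[-2.5,-2.8,0],0],[0,[-2.5,-2.8,0],0],[0,[-2.5,-2.8,0],0],[0,[-2.5,-2.8,0],0],[0,[-2.5,-2.8,0],0],[0,[-2.5,-2.8,0],0],[0,[-2.5,-2.8,0],0],[0,[0,-1,0],0],[0,[0,0,0],0],[0,[0,0,0],0]])

```text
t: 2.6
tool_pos: [0.5384, 0.1989, 0.1969]
tool_rot: [0.002, -3.141, -0.001]
contact_force: [0.4, -0.6, -0.1]
opening: 0.0002
grip_force: 0.0
```

Request:
send_rows(rows=[[0,[-1.7,-1.5,0],0],[0,[-1.7,-1.5,0],0],[0,[0,0,3.2],0],[0,[0,0,3.2],0],[0,[0,0,3.2],0],[0,[0,0,3.2],0],[0,[0,0,2.2],0],[0,[0,0,1],0],[0,[0,0,0],0],[0,[0,0,0],0]])

```text
t: 3.85
tool_pos: [0.5744, 0.1681, 0.0385]
tool_rot: [0.0, 3.139, 0.001]
contact_force: [0.3, -0.2, -0.0]
opening: -0.0003
grip_force: 0.0
```

Request:
send_rows(rows=[[0,[-0.8,0,0],0],[0,[-0.8,0,0],0],[0,[-0.6,0,0],0],[0,[-0.4,0,0],0],[0,[-0.3,0,0],0],[0,[-0.2,0,0],0],[0,[0,0,0],0]])

```text
t: 4.72
tool_pos: [0.6042, 0.1681, 0.0371]
tool_rot: [0.0, -3.142, 0.0]
contact_force: [-0.1, -0.2, 1.4]
opening: 0.0002
grip_force: 0.0
```

Run:
```python
from h import *
im,P=get("scene"); f=im["frame"][90:330,150:470,::-1]
cv2.imwrite("pics/s2.png",cv2.resize(f,None,fx=2,fy=2)); print(ctrl.get_obs()["contact_force"])
```

```text
[ 1.00178316 -0.02051168  0.70051373]
```

View pics/s2.png

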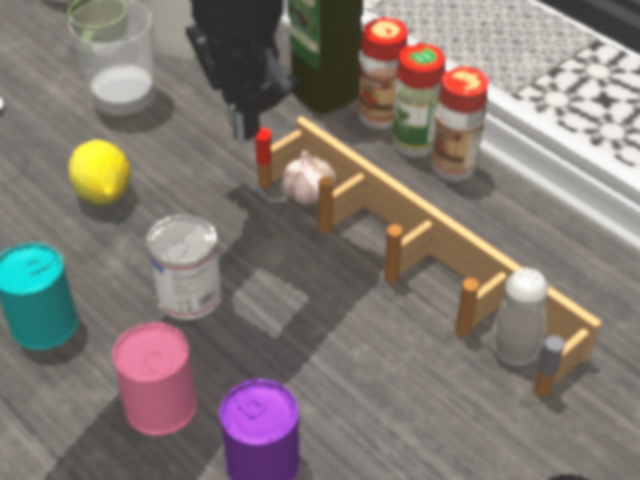

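The picture shows the fingertip (245,135) just in front of the red-sleeved post (263,155), not yet touching. I'll creep in.

Request:
send_rows(rows=[[0,[-0.2,0,0],0],[0,[-0.2,0,0],0],[0,[0,0,0],0]])

```text
t: 5.15
tool_pos: [0.6083, 0.1681, 0.0372]
tool_rot: [-0.0, 3.141, -0.0]
contact_force: [-0.5, -0.7, 0.7]
opening: 0.0001
grip_force: 0.0
```

Request:
send_rows(rows=[[0,[-0.2,0,0],0],[0,[0,0,0],0]])

```text
t: 5.4
tool_pos: [0.6103, 0.1681, 0.0371]
tool_rot: [-0.0, 3.141, 0.0]
contact_force: [0.1, 0.1, -0.8]
opening: 0.0001
grip_force: 0.0
```

Request:
send_rows(rows=[[0,[-0.2,0,0],0],[0,[0,0,0],0]])

```text
t: 5.65
tool_pos: [0.6123, 0.1681, 0.0371]
tool_rot: [-0.0, 3.141, 0.0]
contact_force: [-0.5, -0.1, 0.0]
opening: 0.0
grip_force: 0.0
```

Request:
send_rows(rows=[[0,[-0.15,0,0],0],[0,[0,0,0],0]])

```text
t: 5.9
tool_pos: [0.6138, 0.1681, 0.0371]
tool_rot: [-0.0, 3.141, -0.0]
contact_force: [-0.1, -0.1, 0.3]
opening: -0.0001
grip_force: 0.0
```

Run:
```python
from h import *
a,P=get("scene");b,Q=get("wrist")
f=cv2.resize(a["frame"][80:230,220:340,::-1],(384,480)); 
cv2.imwrite("pics/s3.png",np.hstack([f,cv2.resize(b["frame"][:,:,::-1],(416,480))]))
m=(abs(P[...,0]-.6)<.06)&(abs(P[...,1]-.168)<.03)&(abs(P[...,2]-.05)<.012)
R=P[m]
for y in np.arange(.145,.195,.005):
    s=R[abs(R[:,1]-y)<.0025]
    if len(s):print(round(y,3),np.sort(s[:,0]).round(3)[::max(1,len(s)//10)])
```

```text
0.16 [0.616 0.618 0.62  0.621 0.621 0.622 0.624 0.624 0.625 0.626 0.627]
0.165 [0.614 0.616 0.617 0.617 0.618 0.619 0.62  0.626 0.635 0.645 0.652]
0.17 [0.615 0.615 0.616 0.617 0.627 0.637 0.642 0.644 0.646 0.651 0.656]
```

View pics/s3.png

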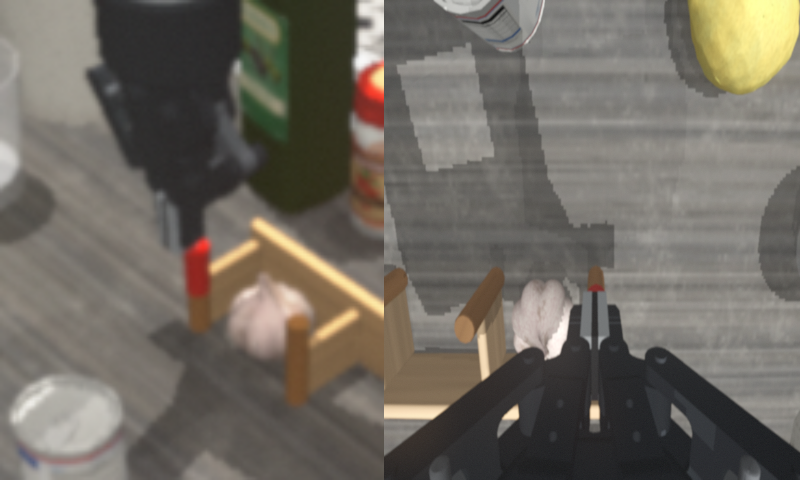

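```bash
cat >> h.py <<'E'
def proj(im,X):
    T=np.linalg.inv(im["cam_to_world"]);p=T[:3,:3]@np.array(X)+T[:3,3]
    s=p[:2]/p[2];s=s*(1+im["k1"]*(s@s));return (s*[im["fx"],im["fy"]]+[im["cx"],im["cy"]]).round(0),p[2].round(3)
E
python3 - <<'E'
from h import *
a,P=get("scene");b,Q=get("wrist")
o=ctrl.get_obs();t=o["tool_pos"];print(t,b["cam_to_world"].round(3).tolist())
for n,X in(("tcp",t),("postbase",[.6238,.1685,0]),("posttop",[.6238,.1685,.062]),("sleeve low front",[.6168,.1685,.03])):
    s,_=proj(a,X);w,_=proj(b,X)
    print(n,X,"scene",s,(s-[220,80])*3.2,"wrist",w,w*[.65,1]+[384,0])
for u,v in((582,300),(607,300),(582,320),(607,320),(595,285),(595,272)):
    print(u,v,Q[v,int((u-384)/.65)].round(3))
for u,v in((172,240),(172,215),(165,225),(200,260),(200,310)): print("s",u,v,P[int(80+v/3.2),int(220+u/3.2)].round(3))
E
```

```text
[0.61362651 0.16812768 0.03712212] [[-0.001, 0.961, 0.277, 0.544], [1.0, 0.001, -0.001, 0.168], [-0.001, 0.277, -0.961, 0.214], [0.0, 0.0, 0.0, 1.0]]
tcp [0.61362651 0.16812768 0.03712212] scene [278. 170.] [185.6 288. ] wrist [324. 279.] [594.6 279. ]
postbase [0.6238, 0.1685, 0] scene [282. 182.] [198.4 326.4] wrist [324. 271.] [594.6 271. ]
posttop [0.6238, 0.1685, 0.062] scene [281. 157.] [195.2 246.4] wrist [324. 323.] [594.6 323. ]
sleeve low front [0.6168, 0.1685, 0.03] scene [279. 172.] [188.8 294.4] wrist [324. 279.] [594.6 279. ]
582 300 [ 0.642  0.157 -0.   ]
607 300 [ 0.642  0.179 -0.001]
582 320 [0.604 0.162 0.099]
607 320 [0.603 0.174 0.1  ]
595 285 [0.618 0.168 0.033]
595 272 [0.619 0.168 0.013]
s 172 240 [0.6   0.163 0.083]
s 172 215 [0.601 0.162 0.102]
s 165 225 [0.602 0.17  0.09 ]
s 200 260 [0.619 0.161 0.06 ]
s 200 310 [0.618 0.161 0.023]
```

Run:
```python
from h import *
for n in("scene","wrist"):
    a,P=get(n); f=a["frame"].astype(int)
    grey=(f.max(2)-f.min(2)<30)
    m=(abs(P[...,0]-.605)<.04)&(abs(P[...,1]-.168)<.025)&(P[...,2]>.025)&(P[...,2]<.12)&grey
    v,u=np.nonzero(m);R=P[m]
    for z in np.arange(.03,.12,.008):
        s=abs(R[:,2]-z)<.004
        if s.sum()>1: print(n,z.round(3),s.sum(),"x",R[s,0].min().round(3),R[s,0].max().round(3),"y",R[s,1].min().round(3),R[s,1].max().round(3),"px",u[s].min(),u[s].max(),v[s].min(),v[s].max())
print(ctrl.get_obs())
```

```text
scene 0.07 3 x 0.602 0.605 y 0.16 0.163 px 274 276 159 159
scene 0.078 24 x 0.6 0.606 y 0.156 0.18 px 269 277 151 158
scene 0.086 49 x 0.6 0.617 y 0.153 0.173 px 269 283 150 156
scene 0.094 52 x 0.599 0.619 y 0.153 0.182 px 268 283 143 153
scene 0.102 42 x 0.6 0.618 y 0.153 0.181 px 268 283 141 149
scene 0.11 26 x 0.599 0.606 y 0.153 0.176 px 268 278 139 146
scene 0.118 45 x 0.597 0.623 y 0.148 0.18 px 266 279 133 144
wrist 0.03 227 x 0.628 0.645 y 0.143 0.148 px 273 285 298 334
wrist 0.038 43 x 0.638 0.645 y 0.143 0.145 px 273 278 323 337
wrist 0.078 382 x 0.602 0.608 y 0.155 0.181 px 288 360 291 309
wrist 0.086 761 x 0.603 0.608 y 0.155 0.182 px 284 363 297 319
wrist 0.094 887 x 0.603 0.609 y 0.154 0.182 px 281 365 306 331
wrist 0.102 807 x 0.603 0.608 y 0.155 0.182 px 280 367 317 338
wrist 0.11 1384 x 0.601 0.626 y 0.149 0.187 px 254 391 329 400
wrist 0.118 2236 x 0.6 0.627 y 0.143 0.193 px 229 415 337 424
{'t': 6.2, 'q': array([ 1.50533801e-01,  2.22432028e-01,  1.70590352e+00, -1.48328003e-05,
        1.21325603e+00, -1.42037536e+00]), 'dq': array([ 0.00098364, -0.00072677, -0.00035541,  0.0004834 , -0.00015294,
        0.00118825]), 'effort': array([-5.03929667e-03, -4.30153048e+01, -3.33154464e+01, -3.95214784e-04,
        2.76269848e-04, -1.85131552e-05]), 'tool_pos': array([0.61363059, 0.16812056, 0.03710034]), 'tool_rot': array([-1.85390360e-04,  3.14158950e+00, -2.13256316e-05]), 'contact_force': array([-0.08562348, -0.44069317, -0.23104872]), 'wrist_torque': array([-0.00970813,  0.0166493 , -0.00470392]), 'grip_force': 0.0, 'opening': -5.6130565958574025e-05}
```

Run:
```python
from h import *
for n in("scene","top"):
    a,P=get(n)
    m=(abs(P[...,0]-.61)<.08)&(abs(P[...,1]-.168)<.08)&(P[...,2]>.07)&(P[...,2]<.35)
    R=P[m]
    for z in np.arange(.076,.26,.008):
        s=abs(R[:,2]-z)<.004
        if s.sum()>1: print(n,z.round(3),s.sum(),"x",R[s,0].min().round(3),R[s,0].max().round(3),"y",R[s,1].min().round(3),R[s,1].max().round(3))
```

```text
scene 0.076 24 x 0.6 0.618 y 0.155 0.174
scene 0.084 47 x 0.6 0.617 y 0.152 0.178
scene 0.092 48 x 0.599 0.619 y 0.153 0.182
scene 0.1 55 x 0.599 0.618 y 0.152 0.182
scene 0.108 28 x 0.599 0.607 y 0.152 0.175
scene 0.116 61 x 0.597 0.623 y 0.136 0.197
scene 0.124 133 x 0.598 0.621 y 0.132 0.204
scene 0.132 93 x 0.599 0.623 y 0.123 0.214
scene 0.14 154 x 0.594 0.627 y 0.117 0.219
scene 0.148 144 x 0.594 0.622 y 0.111 0.225
scene 0.156 184 x 0.594 0.624 y 0.105 0.231
scene 0.164 240 x 0.592 0.624 y 0.106 0.229
scene 0.172 172 x 0.592 0.617 y 0.116 0.2
scene 0.18 150 x 0.592 0.62 y 0.125 0.183
scene 0.188 89 x 0.599 0.622 y 0.127 0.159
scene 0.196 56 x 0.582 0.624 y 0.129 0.154
scene 0.204 161 x 0.574 0.635 y 0.13 0.182
scene 0.212 199 x 0.572 0.636 y 0.129 0.188
scene 0.22 199 x 0.574 0.636 y 0.129 0.185
scene 0.228 203 x 0.573 0.637 y 0.13 0.186
scene 0.236 214 x 0.573 0.638 y 0.129 0.184
scene 0.244 360 x 0.574 0.644 y 0.129 0.197
scene 0.252 127 x 0.579 0.632 y 0.136 0.182
top 0.084 4 x 0.602 0.604 y 0.161 0.17
top 0.092 2 x 0.602 0.603 y 0.161 0.168
top 0.1 2 x 0.602 0.602 y 0.162 0.164
top 0.14 9 x 0.6 0.602 y 0.118 0.216
top 0.148 6 x 0.601 0.602 y 0.119 0.22
top 0.156 37 x 0.599 0.623 y 0.106 0.227
top 0.164 122 x 0.598 0.625 y 0.106 0.228
top 0.172 19 x 0.606 0.619 y 0.107 0.223
top 0.204 12 x 0.575 0.581 y 0.151 0.188
top 0.212 23 x 0.575 0.583 y 0.144 0.188
top 0.22 26 x 0.575 0.585 y 0.143 0.189
top 0.228 22 x 0.575 0.586 y 0.143 0.191
top 0.236 21 x 0.575 0.584 y 0.143 0.192
top 0.244 77 x 0.575 0.592 y 0.142 0.2
top 0.252 8 x 0.577 0.583 y 0.151 0.188
```

The depth data shows the visible fingertips about 36 mm above the reported TCP, so the tip was hovering over the post. x and y agree. I'll back off, lower, and confirm with contact force.

Request:
send_rows(rows=[[0,[2,0,0],0],[0,[2,0,0],0],[0,[0,0,1.5],0],[0,[0,0,1.2],0],[0,[0,0,0.7],0],[0,[-0.8,0,0],0],[0,[-0.8,0,0],0],[0,[-0.8,0,0],0],[0,[0,0,0],0]])

```text
t: 7.42
tool_pos: [0.5989, 0.1681, 0.0037]
tool_rot: [0.0, 3.14, 0.0]
contact_force: [0.5, 0.1, -0.1]
opening: -0.0003
grip_force: 0.0
```

Request:
send_rows(rows=[[0,[-0.3,0,0],0],[0,[-0.2,0,0],0],[0,[-0.2,0,0],0],[0,[0,0,0],0]])

```text
t: 7.92
tool_pos: [0.6047, 0.1681, 0.0031]
tool_rot: [-0.0, 3.142, -0.0]
contact_force: [0.6, 0.7, -0.2]
opening: -0.0003
grip_force: 0.0
```

Request:
send_rows(rows=[[0,[-0.15,0,0],0],[0,[-0.1,0,0],0],[0,[0,0,0],0]])

```text
t: 8.3
tool_pos: [0.6072, 0.1681, 0.0031]
tool_rot: [-0.0, 3.142, -0.0]
contact_force: [-1.0, 0.2, -0.1]
opening: -0.0
grip_force: 0.0
```

Request:
send_rows(rows=[[0,[-0.1,0,0],0],[0,[0,0,0],0]])

```text
t: 8.55
tool_pos: [0.6076, 0.1681, 0.003]
tool_rot: [0.0, -3.14, 0.0]
contact_force: [-2.7, -1.1, 1.6]
opening: 0.0001
grip_force: 1.5
```

Request:
send_rows(rows=[[0,[-0.1,0,0],0],[0,[0,0,0],0]])

```text
t: 8.8
tool_pos: [0.6075, 0.1681, 0.003]
tool_rot: [0.0, -3.137, 0.001]
contact_force: [-7.2, -0.4, 5.4]
opening: -0.0
grip_force: 3.6
```

The red post is touched (-7 N). On to the second.

Request:
send_rows(rows=[[0,[1.5,0,0],0],[0,[1.5,0,0],0],[0,[0,-2.8,0],0],[0,[0,-2.9,0],0],[0,[0,-2.8,0],0],[0,[-1,0,0],0],[0,[-1,0,0],0],[0,[-0.6,0,0],0],[0,[-0.2,0,0],0],[0,[0,0,0],0]])

```text
t: 10.05
tool_pos: [0.6071, 0.0836, 0.0029]
tool_rot: [0.001, -3.141, -0.0]
contact_force: [0.9, -0.2, -0.7]
opening: -0.0004
grip_force: 0.0
```

Request:
send_rows(rows=[[0,[-0.1,0,0],0],[0,[-0.1,0,0],0],[0,[0,0,0],0]])

```text
t: 10.42
tool_pos: [0.6082, 0.0833, 0.0029]
tool_rot: [0.0, -3.139, -0.0]
contact_force: [-4.0, 0.9, 2.8]
opening: -0.0
grip_force: 2.1
```

Request:
send_rows(rows=[[0,[-0.1,0,0],0],[0,[0,0,0],0]])

```text
t: 10.68
tool_pos: [0.6081, 0.0833, 0.0029]
tool_rot: [0.0, -3.137, -0.0]
contact_force: [-8.9, 1.3, 4.7]
opening: -0.0002
grip_force: 4.2
```

Request:
send_rows(rows=[[0,[1.5,0,0],0],[0,[1.5,0,0],0],[0,[0,-2.9,0],0],[0,[0,-2.9,0],0],[0,[0,-2.8,0],0],[0,[-1,0,0],0],[0,[-1,0,0],0],[0,[-0.6,0,0],0],[0,[-0.2,0,0],0],[0,[0,0,0],0]])

```text
t: 11.92
tool_pos: [0.6082, -0.0024, 0.0029]
tool_rot: [0.001, -3.141, -0.0]
contact_force: [0.3, -0.4, -0.1]
opening: -0.0
grip_force: 0.0
```

Request:
send_rows(rows=[[0,[-0.1,0,0],0],[0,[-0.1,0,0],0],[0,[0,0,0],0]])

```text
t: 12.3
tool_pos: [0.6089, -0.0026, 0.0029]
tool_rot: [0.0, -3.139, -0.001]
contact_force: [-4.8, 1.0, 2.5]
opening: -0.0001
grip_force: 2.5
```

Request:
send_rows(rows=[[0,[-0.1,0,0],0],[0,[0,0,0],0],[0,[3,0,0],0],[0,[3,0,0],0],[0,[0,0,-3],0],[0,[0,0,-3],0],[0,[0,0,-3],0],[1.6,[2.3,3.9,0],0],[1.6,[2.3,3.9,0],0],[1.6,[2.3,3.9,0],0]])

```text
t: 13.55
tool_pos: [0.4819, 0.115, 0.0935]
tool_rot: [0.001, 3.14, 0.0]
contact_force: [1.0, 0.2, 0.8]
opening: 0.016
grip_force: 0.0
```

Request:
send_rows(rows=[[1.6,[2.3,3.8,0],0],[1.6,[0,0,0],9.5],[1.6,[0,0,0],9.5],[1.6,[0,0,0],9.5],[1.6,[0,0,0],9.5],[1.6,[0,0,0],9.5],[1.6,[0,0,0],9.5],[1.6,[0,0,0],9.3],[1.6,[0,0,0],0],[1.6,[0,0,0],0]])

```text
t: 14.8
tool_pos: [0.4593, 0.1521, 0.0932]
tool_rot: [1.715, 2.632, 0.001]
contact_force: [0.2, 0.8, 0.6]
opening: 0.0158
grip_force: 0.0
```

Run:
```python
from h import *
from scipy.spatial.transform import Rotation as R
o=ctrl.get_obs();M=R.from_rotvec(o["tool_rot"]).as_matrix();t=o["tool_pos"]
tin=np.array([.479,.104]);g=np.array([.545,-.0468]);d=g-tin;d/=np.hypot(*d)
w=np.append(tin-d*.054,-.020)
print(t,M.round(3).tolist(),"push",d,"to start, tool cm",(M.T@(w-t)*100).round(2),o["contact_force"],o["opening"])
im,P=get("scene","s4")
m=(np.hypot(P[...,0]-t[0],P[...,1]-t[1])<.02)&(P[...,2]>.03)
print("tip",np.percentile(P[m][:,2],[0,1,3]))
im,P=get("wrist")
m=(np.hypot(P[...,0]-t[0],P[...,1]-t[1])<.025)&(P[...,2]>.03)
print("tip",np.percentile(P[m][:,2],[0,1,3]))
```

```text
[0.45931082 0.15209485 0.09319644] [[-0.404, 0.915, 0.001], [0.915, 0.404, 0.0], [-0.0, 0.001, -1.0]] push [ 0.4009463  -0.91610156] to start, tool cm [ 0.21 -0.13 11.32] [0.16436641 0.81712134 0.62552923] 0.015789855409533725
tip [0.1256472  0.12900133 0.13101297]
tip [0.03016839 0.05763721 0.13613321]
```

View pics/s4.png

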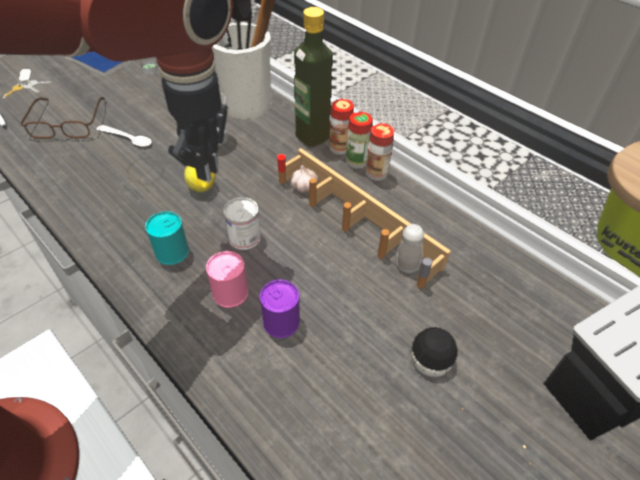

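The picture shows the hand (200,150) behind the tin (242,222), rack and look-alikes untouched. I'll descend beside the tin.

Request:
send_rows(rows=[[1.6,[0.2,-0.1,2.5],0],[1.6,[0,0,2.5],0],[1.6,[0,0,2.5],0],[1.6,[0,0,2],0],[1.6,[0,0,1],0],[1.6,[0,0,0.5],0],[1.6,[0,0,0],0]])

```text
t: 15.78
tool_pos: [0.4577, 0.1536, -0.0166]
tool_rot: [1.717, 2.63, 0.0]
contact_force: [-0.3, -0.0, 0.6]
opening: 0.0158
grip_force: 0.0
```

Run:
```python
from h import *
t=ctrl.get_obs()["tool_pos"]
for n in ("scene","wrist"):
    im,P=get(n); f=im["frame"].astype(int)
    m=(np.hypot(P[...,0]-t[0],P[...,1]-t[1])<.022)&(P[...,2]>.006)&(P[...,2]<.08)
    print(n,t,m.sum(),np.percentile(P[m][:,2],[0,1,3,10]) if m.sum() else 0)
```

```text
scene [ 0.45774954  0.15359039 -0.01659411] 321 [0.01639165 0.01787936 0.02000679 0.02474875]
wrist [ 0.45774954  0.15359039 -0.01659411] 7861 [0.01763035 0.02282431 0.0250574  0.03112153]
```

Request:
send_rows(rows=[[1.6,[-0.5,0,0.3],0],[1.6,[-0.5,0,0],0],[1.6,[-0.4,0,0],0],[1.6,[-0.5,0,0],0],[1.6,[-0.7,0,0],0],[1.6,[-0.9,0,0],0],[1.6,[-1,0,0],0],[1.6,[-1,0,0],0],[1.6,[-0.7,0,0],0],[1.6,[-0.3,0,0],0]])

```text
t: 17.12
tool_pos: [0.4837, 0.0935, -0.0199]
tool_rot: [-1.719, -2.63, 0.0]
contact_force: [-0.3, 1.4, 0.7]
opening: 0.0159
grip_force: 0.0
```

```bash
cat >> h.py <<'E'
def tin(guess):
    for n in("top","scene"):
        im,P=get(n)
        m=(np.hypot(P[...,0]-guess[0],P[...,1]-guess[1])<.045)&(P[...,2]>.064)&(P[...,2]<.078)
        f=im["frame"].astype(int); m&=(f.mean(2)>90)
        m=cv2.morphologyEx(m.astype(np.uint8),cv2.MORPH_OPEN,np.ones((3,3)))>0
        R=P[m]
        if len(R)>5:
            c,r=cv2.minEnclosingCircle(R[:,:2].astype(np.float32)); print(n,len(R),np.round(c,4),round(r,4),"mid",((R.min(0)+R.max(0))/2).round(4),"ext",np.ptp(R,0).round(4))
E
python3 - <<'E'
from h import *
o=ctrl.get_obs();t=o["tool_pos"];tin(t[:2]+np.array([.401,-.916])*.0386);print(t,t[:2]+np.array([.401,-.916])*.0386)
E
```

```text
scene 769 [0.4972 0.0598] 0.0319 mid [0.4974 0.0597 0.0697] ext [0.0567 0.0627 0.011 ]
[ 0.48374269  0.09352902 -0.01990109] [0.49922129 0.05817142]
```

Request:
send_rows(rows=[[1.6,[-0.5,0,0],0],[1.6,[-0.8,0,0],0],[1.6,[-1.2,0,0],0],[1.6,[-1.2,0,0],0],[1.6,[-1.2,0,0],0],[1.6,[-1.2,0,0],0],[1.6,[-0.8,0,0],0],[1.6,[-0.4,0,0],0],[1.6,[-0.2,0,0],0],[1.6,[0,0,0],0]])

```text
t: 18.48
tool_pos: [0.5137, 0.0254, -0.0199]
tool_rot: [-1.718, -2.63, 0.0]
contact_force: [0.1, -0.4, 0.6]
opening: 0.0161
grip_force: 0.0
```

Run:
```python
from h import *
o=ctrl.get_obs();t=o["tool_pos"];g=t[:2]+np.array([.401,-.916])*.0386;tin(g);print(t,g,o["tool_rot"])
```

```text
scene 804 [ 0.5272 -0.0079] 0.0319 mid [ 0.5269 -0.0083  0.0695] ext [0.0571 0.0626 0.0108]
[ 0.5136609   0.02538096 -0.01993032] [ 0.5291395  -0.00997664] [-1.71758969e+00 -2.63048839e+00  1.21231243e-04]
```

Request:
send_rows(rows=[[1.6,[-0.5,0,0],0],[1.6,[-0.8,0,0],0],[1.6,[-1,0,0],0],[1.6,[-0.8,0,0],0],[1.6,[-0.5,0,0],0],[1.6,[-0.3,0,0],0],[1.6,[-0.1,0,0],0],[1.6,[0,0,0],0]])

```text
t: 19.58
tool_pos: [0.5297, -0.0112, -0.0199]
tool_rot: [1.718, 2.63, -0.0]
contact_force: [-0.2, 0.8, -0.5]
opening: 0.0163
grip_force: 0.0
```

Request:
send_rows(rows=[[1.6,[1,0,0],0],[1.6,[2,0,0],0],[1.6,[2,0,0],0],[1.6,[0,0,-3],0],[1.6,[0,0,-3],0],[1.6,[0,0,-3],0],[1.6,[0,0,-3],0],[1.6,[0,0,0],0]])

```text
t: 20.58
tool_pos: [0.5114, 0.0355, 0.103]
tool_rot: [1.713, 2.627, 0.005]
contact_force: [-0.1, -0.2, -0.4]
opening: 0.016
grip_force: 0.0
```

Run:
```python
from h import *
o=ctrl.get_obs();t=o["tool_pos"];print(t)
tin([.545,-.0468])
```

```text
[0.51137136 0.03546813 0.10299242]
top 377 [ 0.5438 -0.0463] 0.0283 mid [ 0.544  -0.052   0.0705] ext [0.0542 0.0425 0.013 ]
scene 823 [ 0.5437 -0.0471] 0.0297 mid [ 0.5428 -0.0468  0.0693] ext [0.0567 0.0573 0.0104]
```

Request:
send_rows(rows=[[1.6,[0,0,0],-9.5],[1.6,[0,0,0],-9.5],[1.6,[0,0,0],-9.5],[1.6,[0,0,0],-9.5],[1.6,[0,0,0],-9.5],[1.6,[0,0,0],-9.5],[1.6,[0,0,0],-9.8],[1.6,[0.7,-2.7,0],0],[1.6,[0.7,-2.7,0],0],[1.6,[0.8,-2.8,0],0]])

```text
t: 21.92
tool_pos: [0.4867, -0.0476, 0.0977]
tool_rot: [0.015, -3.138, -0.002]
contact_force: [-0.0, -0.2, 1.3]
opening: 0.0157
grip_force: 0.0
```

Request:
send_rows(rows=[[1.6,[0,0,0],0],[1.6,[0,0,2],0],[1.6,[0,0,0],0]])

```text
t: 22.3
tool_pos: [0.4863, -0.0463, 0.0773]
tool_rot: [0.015, -3.136, -0.003]
contact_force: [-0.2, -1.1, 0.1]
opening: 0.0164
grip_force: 0.0
```

Run:
```python
from h import *
from scipy.spatial.transform import Rotation as R
o=ctrl.get_obs();M=R.from_rotvec(o["tool_rot"]).as_matrix();t=o["tool_pos"]
w=np.array([.5437-.054,-.0468-.0005,-.018])
print(t,M.round(4).tolist(),(M.T@(w-t)*100).round(2))
```

```text
[ 0.48627112 -0.04634837  0.07726842] [[-0.9999, -0.0094, -0.0055], [-0.0094, 1.0, 0.0017], [0.0055, 0.0018, -1.0]] [-0.39 -0.12  9.52]
```

Request:
send_rows(rows=[[1.6,[0,-0.1,2.5],0],[1.6,[0,0,2.5],0],[1.6,[0,0,2.2],0],[1.6,[0,0,1.5],0],[1.6,[0,0,0.8],0],[1.6,[0,0,0],0],[1.6,[-0.6,0,0],0],[1.6,[-0.6,0,0],0],[1.6,[-0.4,0,0],0],[1.6,[-0.4,0,0],0]])

```text
t: 23.55
tool_pos: [0.5086, -0.0485, -0.0148]
tool_rot: [0.014, -3.141, -0.0]
contact_force: [-1.2, 0.4, 0.5]
opening: 0.0161
grip_force: 0.0
```

Request:
send_rows(rows=[[1.6,[-0.5,0,0],0],[1.6,[-0.6,0,0],0],[1.6,[-0.7,0,0],0],[1.6,[-0.7,0,0],0],[1.6,[-0.6,0,0],0],[1.6,[-0.4,0,0],0],[1.6,[-0.2,0,0],0],[1.6,[0,0,0],0]])

```text
t: 24.55
tool_pos: [0.5455, -0.0482, -0.0149]
tool_rot: [-0.014, 3.141, -0.0]
contact_force: [-1.4, 1.1, -0.6]
opening: 0.016
grip_force: 0.0
```

Run:
```python
from h import *
o=ctrl.get_obs();t=o["tool_pos"];print(t)
tin(t[:2]+[.0386,.0004])
im,P=get("scene"); cv2.imwrite("pics/s5.png",cv2.resize(im["frame"][90:330,200:480,::-1],None,fx=2,fy=2))
```

```text
[ 0.54552597 -0.04819163 -0.01491142]
scene 147 [ 0.5957 -0.0577] 0.022 mid [ 0.5968 -0.0577  0.0694] ext [0.0268 0.0361 0.0083]
```

View pics/s5.png

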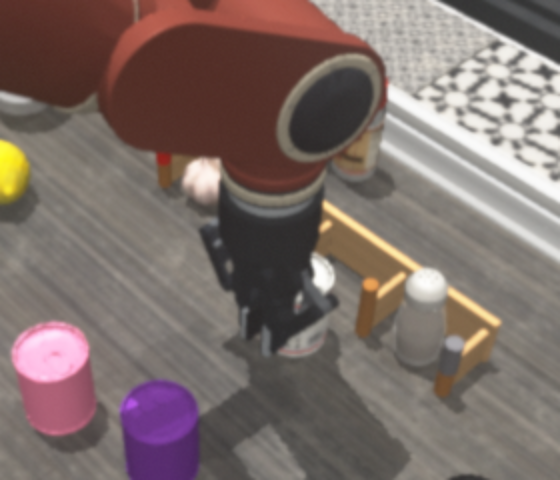

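The tin is in front of gap 3, between the middle and right posts (right post at 367,305), still upright. Continuing.

Request:
send_rows(rows=[[1.6,[-0.5,0.03,0],0],[1.6,[-0.6,0.03,0],0],[1.6,[-0.7,0.03,0],0],[1.6,[-0.7,0.03,0],0],[1.6,[-0.7,0,0],0],[1.6,[-0.7,0,0],0],[1.6,[-0.6,0,0],0],[1.6,[-0.4,0,0],0],[1.6,[-0.2,0,0],0],[1.6,[0,0,0],0]])

```text
t: 25.95
tool_pos: [0.5965, -0.0465, -0.0149]
tool_rot: [-0.014, 3.141, -0.0]
contact_force: [-0.6, -0.6, -0.3]
opening: 0.0159
grip_force: 0.0
```

Request:
send_rows(rows=[[1.6,[-0.3,0,0],0],[1.6,[-0.2,0,0],0],[1.6,[-0.1,0,0],0],[1.6,[0,0,0],0]])

```text
t: 26.45
tool_pos: [0.6025, -0.0465, -0.0149]
tool_rot: [-0.014, 3.141, -0.0]
contact_force: [-0.7, 0.1, 0.3]
opening: 0.0161
grip_force: 0.0
```

Request:
send_rows(rows=[[1.6,[-0.1,0,0],0],[1.6,[-0.1,0,0],0],[1.6,[-0.1,0,0],0],[1.6,[0,0,0],0]])

```text
t: 26.95
tool_pos: [0.6055, -0.0465, -0.0149]
tool_rot: [-0.014, 3.141, -0.0]
contact_force: [0.3, -0.5, 0.7]
opening: 0.016
grip_force: 0.0
```

Request:
send_rows(rows=[[1.6,[-0.1,0,0],0],[1.6,[0,0,0],0]])

```text
t: 27.2
tool_pos: [0.6065, -0.0465, -0.0149]
tool_rot: [-0.014, 3.141, -0.0]
contact_force: [-0.9, 0.1, -0.3]
opening: 0.0161
grip_force: 0.1
```

Request:
send_rows(rows=[[1.6,[-0.1,0,0],0],[1.6,[0,0,0],0]])

```text
t: 27.45
tool_pos: [0.6075, -0.0464, -0.0149]
tool_rot: [-0.014, 3.141, 0.0]
contact_force: [0.2, 1.0, -0.2]
opening: 0.0159
grip_force: 0.1
```

Request:
send_rows(rows=[[1.6,[-0.1,0,0],0],[1.6,[0,0,0],0]])

```text
t: 27.7
tool_pos: [0.6079, -0.0464, -0.015]
tool_rot: [0.014, -3.14, -0.0]
contact_force: [-3.0, -0.0, 2.3]
opening: 0.0162
grip_force: 0.1
```

Request:
send_rows(rows=[[1.6,[-0.1,0,0],0],[1.6,[0,0,0],0]])

```text
t: 27.95
tool_pos: [0.6079, -0.0464, -0.0153]
tool_rot: [0.014, -3.138, -0.0]
contact_force: [-5.9, -0.4, 2.9]
opening: 0.0161
grip_force: 0.1
```

Request:
send_rows(rows=[[1.6,[0.3,0,0],0],[1.6,[1,0,0],0],[1.6,[2,0,0],0],[1.6,[3,0,0],0],[1.6,[3,0,0],0],[1.6,[2,0,-3],0],[1.6,[2,0,-4],0],[1.6,[0,0,-4],0],[1.6,[0,0,-4],0],[1.6,[0,0,0],0]])

```text
t: 29.2
tool_pos: [0.4791, -0.0483, 0.1397]
tool_rot: [-0.014, 3.132, -0.004]
contact_force: [0.4, 0.3, 1.0]
opening: 0.0159
grip_force: 0.0
```

Run:
```python
from h import *
tin([.644,-.046])
im,P=get("top"); im2,_=get("scene")
a=cv2.resize(im["frame"][150:330,230:470,::-1],(400,300)); b=cv2.resize(im2["frame"][90:330,160:480,::-1],(400,300))
cv2.imwrite("pics/s6.png",np.hstack([a,b]))
m=(abs(P[...,1]+.046)<.015)&(abs(P[...,0]-.678)<.012)&(abs(P[...,2]-.05)<.006)
print("panel top x",P[m][:,0].min(),P[m][:,0].max())
```

```text
top 545 [ 0.6454 -0.0456] 0.0292 mid [ 0.6453 -0.0459  0.0704] ext [0.0581 0.0557 0.0127]
scene 712 [ 0.6443 -0.0469] 0.0292 mid [ 0.6441 -0.0466  0.0691] ext [0.0576 0.0571 0.0095]
panel top x 0.6764415914649973 0.6826169488184374
```

View pics/s6.png

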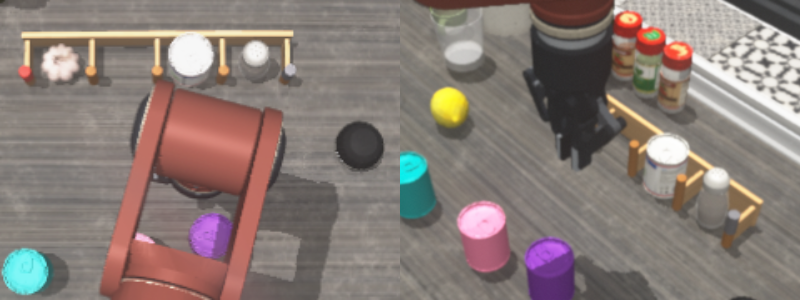

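The tin stands upright in gap 3, at (0.6445, -0.046). The contact positions put it against the back panel to within about 0.5 mm. The garlic, shaker, timer and lemon are unmoved, and the hand is clear.

```bash
python3 -c "
from station import ctrl
print(ctrl.finish_job())"
```

```text
the job is handed in; nothing more can be done
None
```

I touched the red-sleeved far-left post, then the second and third posts in order. I then pushed the tin upright into the third gap against the back panel, moved the hand clear and handed the job in at about 29 s.

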